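# File the bread price board in the lever arch file

### The arm

A 6-joint arm with a two-finger parallel gripper is mounted at the origin on the work surface. World frame = base frame: x ahead of the robot, y to its left, z up, the work surface at z = 0. Lengths are in m, angles in degrees, forces in N, time in s.
With the tool pointing down it reaches from about 0.4 to 0.825 m from the base axis. Payload 7 kg.
Tool frame: the origin (TCP) lies on the front face of the gripper's body, between the roots of the fingers; the fingertips stand 66 mm ahead of it and the grasp point (between the pads) lies 47 mm ahead of it; z points along the fingers, y is the line along which they close (so a half turn about z gives the same grasp; the last joint's range is limited). The gripper opens to 88 mm and grips with 3 to 60 N. Pads are 19 mm wide; open, the fingers measure 130 mm over their backs; the gripper's body (78 mm by 193 mm) begins 47 mm behind the grasp point.
Start: joints at [-54.654, 20.546, 0.682, 0, -70.136, -16.507], TCP at [0.218, -0.639, 0.292] pointing down, gripper open.
Joint ranges: [-176.03, 176.03], [-82.01, 121.73], [-58.28, 71.71], [-173.87, 95.51], [-174.79, -0.11], [-173.66, 173.66]. Speed limits (degrees/s): [136.94, 136.94, 172.46, 180, 180, 180].

### API

Orientations are given as [roll, pitch, yaw] about the fixed x, y, z axes, in that order (R = Rz(yaw) Ry(pitch) Rx(roll)).
In Python, from plant import ctrl gives the robot as it stands.
- The arm moves only by the tool send_rows, never from a script. Its argument "deltas" is a list of rows, each a list of 2 entries, a list of its own where there are three numbers: the shift along the tool's x, y, z each as a share of 800 mm, from -1 to 1, then the turn about the tool's z as a share of 90 degrees, from -1 to 1. A call has exactly 5 rows; each row is the pose to reach, as a shift and turn from the pose commanded when the call began, along the tool's axes at that moment; what a row does not reach only later rows make up. A row lasts 1/12 s, in which the tool goes at most 41.7 mm and 7.16 degrees, less where a joint would pass 70% of its speed; a pose out of reach is approached as far as the arm can. A call with a number of a shift or a turn outside -1 to 1 is refused whole. A call with a gripper value outside its range is refused whole. "gripper" is the opening, from 0 (shut) to 1 (fully open), set as the call begins (left out, the last holds). The fingers move at their own pace and stop on an object; the grip force is fixed at half the most. Time passes only in rows, so rows that repeat a pose let the fingers close, or fill a call up. It gives the time, the measured TCP pose, the force, the opening and the grip force at its end, in the units of the state.
- ctrl.get_obs(): the state, without advancing time (a new reading comes with each control period).
- ctrl.snapshot(name): name is "scene" or "side" or "wrist"; returns a dict with "color" (384x512x3 uint8, red, green, blue), "vertical_fov" (degrees; the focal length in pixels is half the picture's height over the tangent of half this angle, whatever the lens; pixels are square), "cx", "cy" (the principal point, pixels), "k1" (the pictures are not rectified: a ray, as slopes to the right and down, at radius r is drawn at 1 + k1 r^2 times it, then the intrinsics apply), "rvec" (rotation vector, rad) and "tvec" (3), from world to camera coordinates, as OpenCV has them. Camera axes: x right, y down, z forward; pixel columns grow to the right and rows downward; lengths in m; the calibration is good to about 2 mm. A picture is of the moment at which its call begins. There is no depth.
- ctrl.close_job(): hands the job in; it is judged then, once.
Trained networks look in a picture, given as the dict that the camera call returned (one of the last four; its "shot" number tells which), for a name from the list of things; names that differ only in an ending like _2 or _b are one class to them, and where a whole thing is asked for, a point or a joint stands for the part that bears it (a point fixed in the world has none). Each returns a list of dicts, best first, with "conf" (0 to 1); they miss things now and then, are a little off and sometimes report something else, mostly with a low value. They report only what shows in the picture. A call takes as long as a camera call. They do not tell look-alikes from the thing itself.
- ctrl.boxes_of(picture, thing): "xy" ([column, row] as shares, 0 to 1, of the picture: columns of its width, rows of its height, amid what is visible of it).
- ctrl.cut_out(picture, thing): "pixels" (384x512 bool, what is visible of it) and "xy" ([column, row] as shares, 0 to 1, of the picture: columns of its width, rows of its height, amid what is visible of it).
The state is a dict: "clock": time; "joint_pos": joint angles; "qvel": joint speeds; "tau": joint torques, N m; "tool_pos": TCP position; "orientation": TCP orientation; "force": force on the tool from outside, world axes, zero at the start; "moment": the same for the moment, N m; "opening": finger opening in m; "gripper_force": force on a finger pad.
Only numpy, scipy, OpenCV 4.12 (cv2) and the standard library are available. Lean on these libraries where they do the work, as an engineer would, in place of code of your own. Each camera call takes 0.05 s, during which the arm holds its last target. There are 200 camera calls.

### The job

File the cream price board in the open lever arch file on the bread stall: lift the lever so the rings spring open, thread the board's two holes over the two posts (green stripe towards the robot's side) until it lies flat on the pile, then press the lever down until the rings are fully shut. Feel for the posts and never force or jam the board on them, and leave everything else on the table where it is.

Things in the scene. Friction and masses are not known exactly. Their poses are not given: they have to be found in the camera images.
- file: navy lever arch file lying open and flat, fixed to the table; covers 3 mm thick, pale lining. Origin on the table; x away from the robot, across the spine (back cover x -130 to +75 mm, spine and front cover flat out to +300), y along the spine (+-150), z up. The steel ring mechanism on the back cover is parallel to the file but riveted up to 9 mm off nominal in x and in y: look or feel for it
- ring_place (a point): NOMINAL middle of the mechanism (axes as the file's; the real posts, pile and lever are together up to 9 mm off in x and y): midway between the two posts, at the height of the pile top (23 mm above the table). Pile of filed cards, fixed: x -36 to +8, y -63 to +63 mm. Filed, the board lies on it, its centre at x -14, y 0, z +3 mm and its axes as the file's
- post_place (a point): NOMINAL tip of the post on the +y side (40 mm in y from ring_place, 58 mm above the table); the other stands 80 mm from it in -y. Same error of up to 9 mm as ring_place. Steel posts, 6 mm diameter, tapering over the top 12 mm to a blunt 5 mm tip. Shut, the ring arches reach over to the tips (top 61 mm above the table); opened, they swing up and away to +x, leaving the posts free
- roll_place (a point): NOMINAL centre, with the lever shut, of the black grip roll on the lever's free end; 24 mm above the table; really up to 9 mm off in x and y, as ring_place. Roll 12 mm in diameter, 18 mm long along the file's x, free all round; it can be pinched from above on its two end faces and turns between the fingers. Lever arm 14 mm wide, 3 mm thick
- lever (a joint): lever angle (rad): 0 = down flat, rings shut; 1.1 = stop, up, rings open. Hinge axis along the file's x, 70 mm from the roll's centre in +y and level with it when shut; lifting swings the roll up and towards +y. Over-centre spring: about 8 N at the roll starts it up or down; lifted past about 0.4 it springs to its stop by itself, pressed below about 0.4 it springs shut
- arch (a joint): angle (rad) of the pair of ring arches, geared to the lever at 1.2 times its angle: 0 = rings shut on the posts, 1.32 = fully open. Hinged 50 mm in +x from the posts, 8 mm above the table
- board_mid (a point): centre of the price board: stiff cream plastic plate 56 mm (x) by 130 (y) by 6 thick, 40 to 70 g, green stripe along its -x edge, two 9 mm holes at x +14, y -40 and +40 mm from here. x points across it to the holes edge, z up. It starts flat on rest, holes edge away from the robot; gripped from above across its width at the middle, the fingers pass beside the rest
- rest: low pale wooden block, fixed, 34 by 100 by 22 mm high, on which the price board lies centred; origin at the centre of its underside. Lies to the left or the right of the file
- calculator: grey desk calculator, 150 by 85 by 18 mm, origin under its centre; a bystander to be left where it is
- board: the same price board (see board_mid), origin at the centre of its underside, 3 mm below that point, same axes
Things that resemble listed ones, but are neither listed nor needed, are in the scene too. There is more than one size of the board; the job needs the middle-sized.

How it is judged (in metres and radians):
On the way, in this order (a step that is already met when the one before it is completed fails the run):
1. the lever is up and the rings are open, the board not yet on the posts (value of joint lever above 0.9 rad and value of joint arch above 1 rad and not (x of board_mid in the frame of mech between -0.019 and -0.009 m and y of board_mid in the frame of mech between -0.005 and 0.005 m and z of board_mid in the frame of mech between 0.019 and 0.027 m and angle between board_mid's own z axis and vertical below 0.07 rad and angle between the y axis of file and the y axis of board_mid, either way round below 0.1 rad)), for 0.2 s.
2. with the rings open, the board is threaded on both posts and lies flat on the pile (x of board_mid in the frame of mech between -0.019 and -0.009 m and y of board_mid in the frame of mech between -0.005 and 0.005 m and z of board_mid in the frame of mech between 0.019 and 0.027 m and angle between board_mid's own z axis and vertical below 0.07 rad and angle between the y axis of file and the y axis of board_mid, either way round below 0.1 rad and value of joint lever above 0.8 rad), for 0.2 s.
3. the lever is pressed down and the rings are shut over the board (x of board_mid in the frame of mech between -0.019 and -0.009 m and y of board_mid in the frame of mech between -0.005 and 0.005 m and z of board_mid in the frame of mech between 0.019 and 0.027 m and angle between board_mid's own z axis and vertical below 0.07 rad and angle between the y axis of file and the y axis of board_mid, either way round below 0.1 rad and value of joint lever below 0.06 rad and value of joint arch below 0.08 rad), for 0.2 s.
At the end, for the whole second after the job is handed in: The board rests flat (4 deg) on the pile, both posts through its holes, centre within 4 mm of its seated height, 5 mm of its place over the posts, parallel to the file within 0.1 rad; lever fully down (below 0.06 rad), rings shut (below 0.08 rad) (all of step 3 and linear speed of board below 0.02 m/s); the robot touches nothing.
It fails at once if the board is pressed against the ring mechanism, posts, lever or arches with more than 40 N in all (contact force between board and mech above 40 N).
It fails at once if a bystander is moved by more than 20 mm (distance of any of calculator, terminal, honey, loaf, mug, stapler from where it was at the start of the episode above 0.02 m).
It also fails if it takes over 70 s, if anything falls off the work surface, if the arm or the gripper's body presses on something with over 40 N, if the wrist force passes 120 N, or if a joint passes its speed limit or range.

## Working session

There is one attempt and no reset: what is moved stays moved. The work goes in short steps, Python scripts to look and compute and a tool call to move; the robot and the scene stay as the last step left them, time stands still between calls to the robot, and variables do not carry over. Pictures are saved under pics/ and viewed, at most 10 in all, crops included, and the job is handed in when it is done.

Besides the shell and the picture viewer there is one more tool, called after "Emit:" as name([rows], argument=value, ...), one row to a line, values as JSON. send_rows: Moves the arm, as the interface text tells. Shift numbers are shares of 800 mm and turn numbers shares of 90 degrees, none past 1 either way. Its arguments: {"type":"object","properties":{"deltas":{"type":"array","items":{"type":"array"}},"gripper":{"type":"number"}},"required":["deltas"]}

```bash
ls; mkdir -p pics
cat > h.py <<'E'
import numpy as np, cv2
from plant import ctrl
from scipy.spatial.transform import Rotation as Ro
def cam(p):
    h,w=p["color"].shape[:2]; f=h/2/np.tan(np.radians(p["vertical_fov"])/2)
    K=np.array([[f,0,p["cx"]],[0,f,p["cy"]],[0,0,1.]]); D=np.array([p["k1"],0,0,0,0.])
    return K,D,cv2.Rodrigues(np.array(p["rvec"],float))[0],np.array(p["tvec"],float).reshape(3)
def ray(p,uv):
    K,D,R,t=cam(p); n=cv2.undistortPoints(np.array(uv,float).reshape(-1,1,2),K,D).reshape(-1,2)
    d=np.c_[n,np.ones(len(n))]@R; return -R.T@t,d
def onz(p,uv,z):
    o,d=ray(p,uv); return o+d*((z-o[2])/d[:,2])[:,None]
def proj(p,X):
    K,D,R,t=cam(p); return cv2.projectPoints(np.array(X,float).reshape(-1,1,3),cv2.Rodrigues(R)[0],t,K,D)[0].reshape(-1,2)
def tri(ps,uvs):
    A=np.zeros((3,3));b=np.zeros(3)
    for p,uv in zip(ps,uvs):
        o,d=ray(p,uv); d=d[0]/np.linalg.norm(d[0]); M=np.eye(3)-np.outer(d,d); A+=M;b+=M@o
    return np.linalg.solve(A,b)
def save(p,n,crop=None,s=1):
    im=p["color"][...,::-1]
    if crop: im=im[crop[1]:crop[3],crop[0]:crop[2]]
    cv2.imwrite(f"pics/{n}.png",cv2.resize(im,None,fx=s,fy=s,interpolation=cv2.INTER_CUBIC))
E
python3 - <<'E'
from h import *
o=ctrl.get_obs();print(o)
P={n:ctrl.snapshot(n) for n in("scene","side","wrist")}
for n,p in P.items():
    save(p,n+"0")
    print(n,-cam(p)[2].T@cam(p)[3],p["vertical_fov"])
    for t in("file","board","rest","lever","calculator","arch"):
        for r in ctrl.cut_out(p,t)[:4]:
            uv=np.array(r["xy"])*[512,384]; print(n,t,round(r["conf"],2),uv.round(),r["pixels"].sum(),onz(p,uv,.02).round(3))
a=np.hstack([P["scene"]["color"],P["side"]["color"]])
cv2.imwrite("pics/a.png",cv2.resize(a[...,::-1],(800,300)))
E
```

```text
pics
{'clock': 0.0, 'joint_pos': array([-5.46517638e+01,  2.05906472e+01,  6.33645571e-01, -2.04344208e-02,
       -7.01357656e+01, -1.65077631e+01]), 'qvel': array([-0.02109738, -0.01329851, -0.10403165,  0.03331471,  0.04754921,
        0.00348156]), 'tau': array([ 9.13797812e-04, -5.82720208e+01,  2.93062913e+01,  6.99699104e+00,
        6.91094989e-03, -1.58930366e-04]), 'tool_pos': array([ 0.2178504 , -0.63847299,  0.29122953]), 'orientation': array([ 1.79905598e+02, -7.94407437e-03, -1.61166479e+02]), 'force': array([ 0.95140881, -0.15225595, -0.24751978]), 'moment': array([ 0.01806331, -0.00506966, -0.00679499]), 'gripper_force': 0.0, 'opening': 0.08714810387643278}
scene [ 1.00972366 -0.09972929  0.69241864] 57.624321042426125
scene file 0.59 [259. 295.] 21575 [[ 0.716 -0.038  0.02 ]]
scene board 0.78 [314. 154.] 1215 [[0.332 0.182 0.02 ]]
scene board 0.71 [259. 299.] 21598 [[ 0.725 -0.04   0.02 ]]
scene board 0.6 [395. 181.] 878 [[0.466 0.367 0.02 ]]
scene board 0.58 [372. 149.] 372 [[0.338 0.353 0.02 ]]
scene rest 0.64 [384. 187.] 23 [[0.48  0.331 0.02 ]]
scene lever 0.61 [213. 241.] 169 [[ 0.572 -0.121  0.02 ]]
scene calculator 0.83 [104. 226.] 1880 [[ 0.493 -0.37   0.02 ]]
scene arch 0.68 [251. 241.] 17 [[ 0.586 -0.035  0.02 ]]
side [0.12504903 0.7145841  0.79925526] 45.551186434896614
side file 0.61 [193. 182.] 10597 [[0.636 0.013 0.02 ]]
side board 0.98 [288. 289.] 2612 [[0.294 0.201 0.02 ]]
side board 0.9 [175. 318.] 1925 [[0.462 0.36  0.02 ]]
side board 0.59 [245. 357.] 1173 [[0.305 0.372 0.02 ]]
side lever 0.3 [173. 320.] 1888 [[0.462 0.365 0.02 ]]
side calculator 0.82 [308. 124.] 926 [[ 0.467 -0.357  0.02 ]]
side arch 0.67 [200. 192.] 13 [[0.6   0.037 0.02 ]]
wrist [ 0.14719668 -0.66233386  0.38383496] 66.00480533001233
wrist calculator 0.4 [371. 378.] 148 [[ 0.485 -0.349  0.02 ]]
```

View pics/scene0.png

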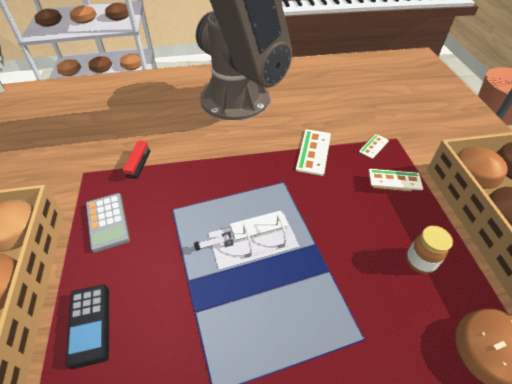

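View pics/side0.png

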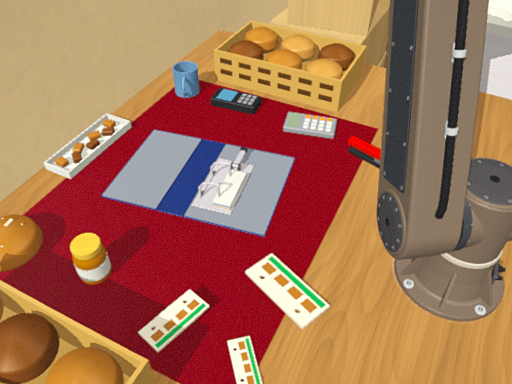

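The scene view shows the middle-sized board on the rest at (395,180), with the big one at (314,152) and the small one at (373,147). The lever roll is near (198,245). The side view agrees: middle board at (175,320), roll near (243,152).

Run:
```python
from h import *
P={n:ctrl.snapshot(n) for n in("scene","side")}
for n,p in P.items():
    r=ctrl.cut_out(p,"file")[0]; ys,xs=np.nonzero(r["pixels"]); X=onz(p,np.c_[xs,ys],.003)[:,:2]
    b=cv2.minAreaRect((X*1000).astype(np.float32)); print(n,"file",b, cv2.boxPoints(b).round().tolist())
    for r in ctrl.cut_out(p,"board"):
        if r["pixels"].sum()>4000: continue
        ys,xs=np.nonzero(r["pixels"]); X=onz(p,np.c_[xs,ys],.028)[:,:2]
        print(n,"board",cv2.minAreaRect((X*1000).astype(np.float32)))
# green points of spine/roll approx
roll=tri([P["scene"],P["side"]],[[198,246],[244,152]]);print("roll",roll)
w=ctrl.snapshot("wrist");o=ctrl.get_obs();T=Ro.from_euler("xyz",o["orientation"],degrees=True).as_matrix()
K,D,R,t=cam(w);print("cam in tool",T.T@(-R.T@t-o["tool_pos"]),"R",(R@T).round(3))
```

```text
scene file ((641.7647705078125, -34.072357177734375), (432.6741027832031, 302.09429931640625), 8.839651107788086) [[405.0, 82.0], [451.0, -217.0], [879.0, -150.0], [832.0, 148.0]]
scene board ((463.9372253417969, 364.7900695800781), (136.4955596923828, 68.57317352294922), 74.22069549560547)
scene board ((328.0249938964844, 180.58380126953125), (74.65254974365234, 179.76283264160156), 66.59089660644531)
scene board ((331.23699951171875, 358.68585205078125), (40.781192779541016, 101.90738677978516), 40.85400390625)
side file ((637.824462890625, -33.029754638671875), (434.92041015625, 304.80548095703125), 8.535432815551758) [[400.0, 85.0], [445.0, -216.0], [875.0, -151.0], [830.0, 150.0]]
side board ((458.87054443359375, 366.5936584472656), (132.68685913085938, 59.50437927246094), 74.15583038330078)
side board ((296.2625732421875, 206.158935546875), (77.62084197998047, 173.87374877929688), 65.79878234863281)
side board ((303.1923828125, 381.473876953125), (44.84044647216797, 95.53595733642578), 39.244930267333984)
roll [ 0.57795468 -0.15550337  0.01700409]
cam in tool [ 0.07456137  0.00040707 -0.09247783] R [[-0.     1.    -0.001]
 [-0.962 -0.001 -0.274]
 [-0.274  0.     0.962]]
```

```bash
cat > plan.py <<'E'
# usage: plan.py x,y,z,yaw[,mm_per_row] ...   prints calls; remembers the commanded pose
import sys,json,os,numpy as np
c=np.array(json.load(open("cmd.json")) if os.path.exists("cmd.json") else [.218,-.639,.292,-161.163])
for a in sys.argv[1:]:
    v=[float(s) for s in a.split(",")]; g=np.array(v[:4]); st=v[4]/1000 if len(v)>4 else .0412
    n=max(np.linalg.norm(g[:3]-c[:3])/st,abs(g[3]-c[3])/7.1); n=max(5*int(np.ceil(n/5-.02)),5)
    s=c.copy()
    for k in range(0,n,5):
        y=np.radians(c[3]); A=np.array([[np.cos(y),np.sin(y),0],[np.sin(y),-np.cos(y),0],[0,0,-1]]); rows=[]
        for i in range(1,6):
            t=s+(g-s)*(k+i)/n; d=(A.T@(t[:3]-c[:3])/.8).round(4)+0.; r=round((c[3]-t[3])/90,4)+0.
            rows.append([d.tolist(),r])
        print(json.dumps(rows).replace(" ",""))
        c=np.r_[c[:3]+A@d*.8,c[3]-r*90]
json.dump(c.tolist(),open("cmd.json","w")); print("cmd",c.round(4))
E
python3 plan.py .58,-.09,.28,-81.3
```

```text
[[[-0.0325,0.0252,0.0007],-0.0444],[[-0.065,0.0503,0.0015],-0.0887],[[-0.0975,0.0755,0.0022],-0.1331],[[-0.13,0.1007,0.003],-0.1775],[[-0.1625,0.1258,0.0038],-0.2218]]
[[[-0.0391,0.0126,0.0007],-0.0444],[[-0.0782,0.0252,0.0014],-0.0888],[[-0.1174,0.0378,0.0022],-0.1331],[[-0.1565,0.0503,0.0029],-0.1775],[[-0.1956,0.0629,0.0037],-0.2219]]
[[[-0.0411,-0.0016,0.0007],-0.0444],[[-0.0822,-0.0031,0.0015],-0.0887],[[-0.1232,-0.0047,0.0022],-0.1331],[[-0.1643,-0.0063,0.003],-0.1775],[[-0.2054,-0.0078,0.0037],-0.2218]]
[[[-0.0381,-0.0155,0.0008],-0.0444],[[-0.0761,-0.031,0.0015],-0.0888],[[-0.1142,-0.0465,0.0023],-0.1331],[[-0.1523,-0.0619,0.003],-0.1775],[[-0.1903,-0.0774,0.0038],-0.2219]]
cmd [  0.58   -0.09    0.28  -81.297]
```

Emit:
send_rows([
  [[-0.0325,0.0252,0.0007],-0.0444],
  [[-0.065,0.0503,0.0015],-0.0887],
  [[-0.0975,0.0755,0.0022],-0.1331],
  [[-0.13,0.1007,0.003],-0.1775],
  [[-0.1625,0.1258,0.0038],-0.2218],
])

```text
clock: 1.82
tool_pos: [0.309, -0.5003, 0.2891]
orientation: [-180.0, 0.0, -141.0]
force: [0.8, -0.0, -0.5]
opening: 0.0878
gripper_force: 0.0
```

Emit:
send_rows([
  [[-0.0391,0.0126,0.0007],-0.0444],
  [[-0.0782,0.0252,0.0014],-0.0888],
  [[-0.1174,0.0378,0.0022],-0.1331],
  [[-0.1565,0.0503,0.0029],-0.1775],
  [[-0.1956,0.0629,0.0037],-0.2219],
])

```text
clock: 2.23
tool_pos: [0.3995, -0.3629, 0.2864]
orientation: [-180.0, 0.0, -121.0]
force: [0.5, 0.2, -0.6]
opening: 0.0876
gripper_force: 0.0
```

Emit:
send_rows([
  [[-0.0411,-0.0016,0.0007],-0.0444],
  [[-0.0822,-0.0031,0.0015],-0.0887],
  [[-0.1232,-0.0047,0.0022],-0.1331],
  [[-0.1643,-0.0063,0.003],-0.1775],
  [[-0.2054,-0.0078,0.0037],-0.2218],
])

```text
clock: 2.65
tool_pos: [0.4901, -0.2255, 0.2835]
orientation: [-180.0, 0.0, -101.1]
force: [1.1, 0.1, -0.7]
opening: 0.0877
gripper_force: 0.0
```

Emit:
send_rows([
  [[-0.0381,-0.0155,0.0008],-0.0444],
  [[-0.0761,-0.031,0.0015],-0.0888],
  [[-0.1142,-0.0465,0.0023],-0.1331],
  [[-0.1523,-0.0619,0.003],-0.1775],
  [[-0.1903,-0.0774,0.0038],-0.2219],
])

```text
clock: 3.07
tool_pos: [0.5806, -0.0883, 0.2804]
orientation: [-180.0, -0.0, -81.1]
force: [0.9, -0.9, -0.3]
opening: 0.0875
gripper_force: 0.0
```

Run:
```python
from h import *
p=ctrl.snapshot("wrist"); save(p,"w1",(40,30,472,354),1.85)
o=ctrl.get_obs();print(o["clock"],o["tool_pos"],o["orientation"],o["joint_pos"])
np.save("w1.npy",p,allow_pickle=True)
for t in("lever","arch","file","roll_place","post_place"):
    try:
        for r in ctrl.cut_out(p,t)[:3]: 
            uv=np.array(r["xy"])*[512,384];print(t,r["conf"],uv,r["pixels"].sum(),onz(p,uv,.024))
    except Exception as e: print(t,e)
```

```text
3.1167 [ 0.58366101 -0.0847847   0.27996338] [-1.79895192e+02  3.23387705e-03 -8.06687671e+01] [ 1.07122500e+01  1.30104464e+01 -1.15300787e+01 -7.77816504e-04
 -6.53546196e+01 -1.38069639e+00]
lever 0.65 [264.6016 137.2032] 802 [[ 0.57483677 -0.12684983  0.024     ]]
lever 0.27 [223.5904 214.6944] 428 [[ 0.61009195 -0.02347533  0.024     ]]
arch 0.69 [225.5872 211.6992] 162 [[ 0.60811425 -0.02784853  0.024     ]]
file 0.95 [190.976  150.6048] 47382 [[ 0.65856028 -0.09789267  0.024     ]]
roll_place 0.84 [189.7984 150.6816] 47508 [[ 0.65993729 -0.09758771  0.024     ]]
post_place 0.68 [192.9216 150.6816] 46956 [[ 0.65626214 -0.09815471  0.024     ]]
```

View pics/w1.png

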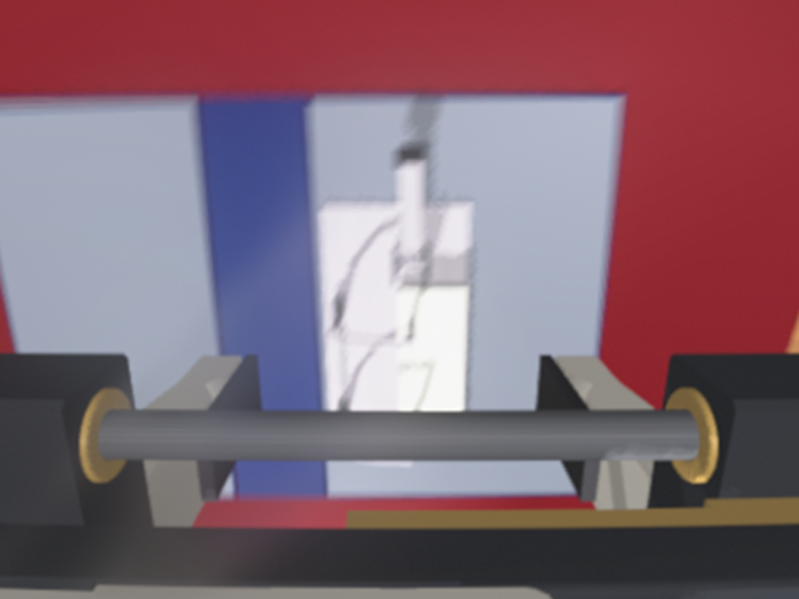

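The close view is blurred by leftover motion. The black roll is at about (262,112), the lever arm runs below it, and the arches and posts are near (222–270,200–250). I'll retake it now that the arm is still.

Run:
```python
from h import *
for i in range(6): ctrl.snapshot("scene")
p=ctrl.snapshot("wrist"); save(p,"w2",(190,70,320,264),3)
s=ctrl.snapshot("scene"); 
o=ctrl.get_obs();print(o["clock"],o["tool_pos"],o["orientation"])
import pickle;pickle.dump((p,s,o),open("w2.pkl","wb"))
a=p["color"][70:260,190:320]; a=cv2.resize(a,None,fx=3,fy=3,interpolation=2)
b=s["color"][190:280,160:310]; 
b=cv2.resize(b,(400,240),interpolation=2)
c=np.zeros((570,800,3),np.uint8); c[:570,:390]=a; c[:240,400:]=b
d=ctrl.snapshot("side"); e=cv2.resize(d["color"][135:225,180:270],(330,330),interpolation=2); c[240:,400:730]=e
cv2.imwrite("pics/c.png",c[...,::-1]); pickle.dump((p,s,d,o),open("w2.pkl","wb"))
```

```text
3.7667 [ 0.57971831 -0.09024606  0.28032092] [-1.79984817e+02  2.25279637e-03 -8.13361691e+01]
```

View pics/c.png

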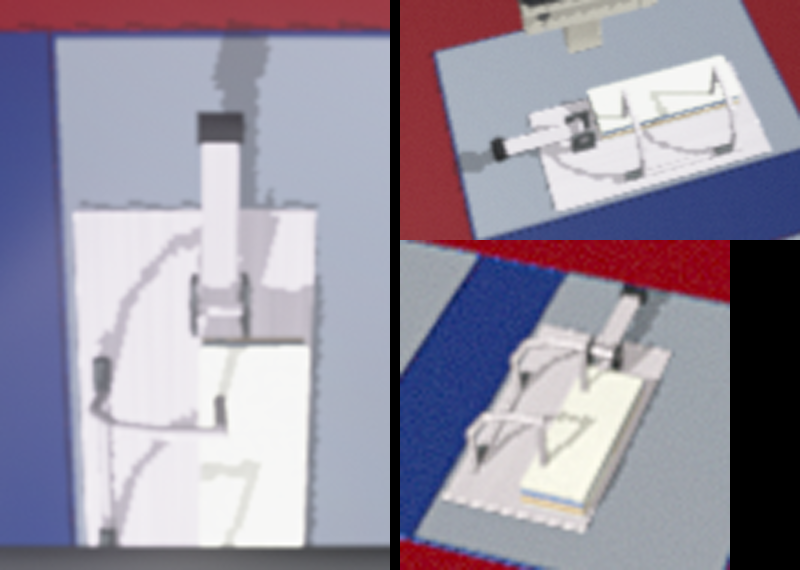

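The retaken view shows the roll at (264,112) in wrist, (197,246) in scene and (244,150) in side. The -y post tip is at about (265,214) in wrist and (245,225) in scene. The +y post tip is at (278,212) in scene and (219,185) in side.

Run:
```python
from h import *
import pickle;p,s,d,o=pickle.load(open("w2.pkl","rb"))
r=tri([p,s,d],[[263.7,112.3],[197.1,245.9],[243.8,149.7]]);print("roll",r)
for q,uv in((p,[263.7,112.3]),(s,[197.1,245.9]),(d,[243.8,149.7])): print(onz(q,uv,.024))
m=tri([p,s,d],[[264.7,213.7],[244.8,224.9],[231,165]]);print("post-",m)
P=tri([s,d],[[278.5,211.8],[219,184.6]]);print("post+",P)
for q,uv in((p,[264.7,213.7]),(s,[244.8,224.9]),(d,[231,165]),(s,[278.5,211.8]),(d,[219,184.6])): print(onz(q,uv,.058))
print("pile corners",onz(p,np.array([[203,345],[305,340]])/3+[190,70],.023), "postbase",onz(p,[263.3,203],.023))
print("file edge",onz(p,np.array([[55,36],[390,36],[55,36],[75,540]])/3+[190,70],.003))
```

```text
roll [ 0.57974852 -0.15718435  0.02240643]
[[ 0.57915239 -0.15684324  0.024     ]]
[[ 0.58323463 -0.15573414  0.024     ]]
[[ 0.57843417 -0.15828937  0.024     ]]
post- [ 0.56170055 -0.04760572  0.05626081]
post+ [0.5470019  0.03338899 0.06431319]
[[ 0.56150297 -0.04744894  0.058     ]]
[[ 0.56720713 -0.04555738  0.058     ]]
[[ 0.55896234 -0.050506    0.058     ]]
[[0.54334403 0.0354871  0.058     ]]
[[0.55010292 0.02637019 0.058     ]]
pile corners [[ 0.57281317 -0.07028665  0.023     ]
 [ 0.53196472 -0.07862261  0.023     ]] postbase [[ 0.56232218 -0.04834755  0.023     ]]
file edge [[ 0.64890122 -0.18125076  0.003     ]
 [ 0.51796536 -0.2011928   0.003     ]
 [ 0.64890122 -0.18125076  0.003     ]
 [ 0.61609131  0.03612671  0.003     ]]
```

```bash
python3 plan.py .5795,-.157,.16,-81.35 .5795,-.157,.077,-81.35,20
```

```text
[[[0.0165,0.0026,0.03],0.0001],[[0.0331,0.0053,0.06],0.0002],[[0.0496,0.0079,0.09],0.0004],[[0.0661,0.0106,0.12],0.0005],[[0.0827,0.0132,0.15],0.0006]]
[[[0.0,0.0,0.0208],0.0],[[0.0,0.0,0.0415],0.0],[[0.0,0.0,0.0622],0.0],[[0.0,0.0,0.083],0.0],[[0.0,0.0,0.1037],0.0]]
cmd [ 5.7950e-01 -1.5700e-01  7.7000e-02 -8.1351e+01]
```

Emit:
send_rows([
  [[0.0165,0.0026,0.03],0.0001],
  [[0.0331,0.0053,0.06],0.0002],
  [[0.0496,0.0079,0.09],0.0004],
  [[0.0661,0.0106,0.12],0.0005],
  [[0.0827,0.0132,0.15],0.0006],
])

```text
clock: 4.23
tool_pos: [0.5794, -0.1575, 0.1593]
orientation: [-180.0, -0.0, -81.3]
force: [-0.7, -0.9, 0.5]
opening: 0.0874
gripper_force: 0.0
```

Emit:
send_rows([
  [[0.0,0.0,0.0208],0.0],
  [[0.0,0.0,0.0415],0.0],
  [[0.0,0.0,0.0622],0.0],
  [[0.0,0.0,0.083],0.0],
  [[0.0,0.0,0.1037],0.0],
])

```text
clock: 4.65
tool_pos: [0.5795, -0.157, 0.0765]
orientation: [-180.0, -0.0, -81.4]
force: [-0.3, 0.9, -0.5]
opening: 0.0877
gripper_force: 0.0
```

Emit:
send_rows([
  [[0,0,0],0],
  [[0,0,0],0],
  [[0,0,0],0],
  [[0,0,0],0],
  [[0,0,0],0],
], gripper=0.1)

```text
clock: 5.07
tool_pos: [0.5801, -0.1568, 0.0784]
orientation: [-179.9, -0.0, -81.3]
force: [-0.9, 0.2, 0.6]
opening: 0.06
gripper_force: 0.0
```

Emit:
send_rows([
  [[0,0,0],0],
  [[0,0,0],0],
  [[0,0,0],0],
  [[0,0,0],0],
  [[0,0,0],0],
])

```text
clock: 5.48
tool_pos: [0.5795, -0.1568, 0.0773]
orientation: [-180.0, -0.0, -81.3]
force: [-0.6, 0.7, 0.1]
opening: 0.0268
gripper_force: 0.0
```

Emit:
send_rows([
  [[0,0,0],0],
  [[0,0,0],0],
  [[0,0,0],0],
  [[0,0,0],0],
  [[0,0,0],0],
])

```text
clock: 5.9
tool_pos: [0.5802, -0.1568, 0.0773]
orientation: [-179.9, -0.0, -81.3]
force: [4.8, 0.1, -3.6]
opening: 0.0172
gripper_force: 30.0
```

Run:
```python
import numpy as np
for a in(.15,.3,.45,.6,.75,.9,1.05,1.1): # tool x = file -y, z down
    print(a,"x",round(-70*(1-np.cos(a))/800,4),"z",round(-70*np.sin(a)/800,4))
```

```text
0.15 x -0.001 z -0.0131
0.3 x -0.0039 z -0.0259
0.45 x -0.0087 z -0.0381
0.6 x -0.0153 z -0.0494
0.75 x -0.0235 z -0.0596
0.9 x -0.0331 z -0.0685
1.05 x -0.044 z -0.0759
1.1 x -0.0478 z -0.078
```

Emit:
send_rows([
  [[-0.0004,0,-0.007],0],
  [[-0.001,0,-0.0131],0],
  [[-0.0022,0,-0.0195],0],
  [[-0.0039,0,-0.0259],0],
  [[-0.0061,0,-0.032],0],
])

```text
clock: 6.32
tool_pos: [0.5795, -0.1521, 0.1027]
orientation: [-179.9, -0.0, -81.3]
force: [6.1, -1.5, -6.3]
opening: 0.0177
gripper_force: 30.0
```

Emit:
send_rows([
  [[-0.0026,0,-0.0061],0],
  [[-0.0092,0,-0.0174],0],
  [[-0.0174,0,-0.0276],0],
  [[-0.027,0,-0.0365],0],
  [[-0.036,0,-0.0428],0],
])

```text
clock: 6.73
tool_pos: [0.5751, -0.1233, 0.1385]
orientation: [-179.9, -0.0, -81.3]
force: [3.6, -0.3, 3.8]
opening: 0.0171
gripper_force: 30.0
```

```bash
echo '[0.57443,-0.1237,0.13684,-81.351]'>cmd.json; python3 plan.py .57443,-.1237,.25,-81.351 .461,.366,.25,-105.8
```

```text
[[[0.0,0.0,-0.0283],0.0],[[0.0,0.0,-0.0566],0.0],[[0.0,0.0,-0.0849],0.0],[[0.0,0.0,-0.1132],0.0],[[0.0,0.0,-0.1414],0.0]]
[[[-0.0418,0.0032,0.0],0.0181],[[-0.0835,0.0064,0.0],0.0362],[[-0.1253,0.0096,0.0],0.0543],[[-0.1671,0.0128,0.0],0.0724],[[-0.2088,0.016,0.0],0.0906]]
[[[-0.0409,0.0091,0.0],0.0181],[[-0.0818,0.0182,0.0],0.0362],[[-0.1227,0.0273,0.0],0.0543],[[-0.1636,0.0364,0.0],0.0724],[[-0.2045,0.0455,0.0],0.0905]]
[[[-0.0391,0.0148,0.0],0.0181],[[-0.0783,0.0296,0.0],0.0362],[[-0.1175,0.0444,0.0],0.0543],[[-0.1567,0.0592,0.0],0.0724],[[-0.1959,0.074,-0.0001],0.0906]]
cmd [   0.461    0.366    0.25  -105.804]
```

Emit:
send_rows([
  [[0,0,0],0],
  [[0,0,0],0],
  [[0,0,0],0],
  [[0,0,0],0],
  [[0,0,0],0],
], gripper=1)

```text
clock: 7.15
tool_pos: [0.5737, -0.1238, 0.1363]
orientation: [179.9, 0.0, -81.4]
force: [-0.6, -0.3, -0.8]
opening: 0.0451
gripper_force: 0.0
```

Emit:
send_rows([
  [[0.0,0.0,-0.0283],0.0],
  [[0.0,0.0,-0.0566],0.0],
  [[0.0,0.0,-0.0849],0.0],
  [[0.0,0.0,-0.1132],0.0],
  [[0.0,0.0,-0.1414],0.0],
])

```text
clock: 7.57
tool_pos: [0.5739, -0.1238, 0.2507]
orientation: [179.9, 0.0, -81.4]
force: [0.1, -0.6, 0.5]
opening: 0.0787
gripper_force: 0.0
```

Emit:
send_rows([
  [[-0.0418,0.0032,0.0],0.0181],
  [[-0.0835,0.0064,0.0],0.0362],
  [[-0.1253,0.0096,0.0],0.0543],
  [[-0.1671,0.0128,0.0],0.0724],
  [[-0.2088,0.016,0.0],0.0906],
])

```text
clock: 7.98
tool_pos: [0.5358, 0.0406, 0.2498]
orientation: [180.0, -0.0, -89.6]
force: [0.1, 0.4, 0.2]
opening: 0.0875
gripper_force: 0.0
```

Emit:
send_rows([
  [[-0.0409,0.0091,0.0],0.0181],
  [[-0.0818,0.0182,0.0],0.0362],
  [[-0.1227,0.0273,0.0],0.0543],
  [[-0.1636,0.0364,0.0],0.0724],
  [[-0.2045,0.0455,0.0],0.0905],
])

```text
clock: 8.4
tool_pos: [0.498, 0.2041, 0.2499]
orientation: [180.0, -0.0, -97.7]
force: [0.5, 0.5, -0.3]
opening: 0.0874
gripper_force: 0.0
```

Emit:
send_rows([
  [[-0.0391,0.0148,0.0],0.0181],
  [[-0.0783,0.0296,0.0],0.0362],
  [[-0.1175,0.0444,0.0],0.0543],
  [[-0.1567,0.0592,0.0],0.0724],
  [[-0.1959,0.074,-0.0001],0.0906],
])

```text
clock: 8.82
tool_pos: [0.4603, 0.3673, 0.2498]
orientation: [180.0, -0.1, -105.9]
force: [-0.7, 0.6, -0.4]
opening: 0.0874
gripper_force: 0.0
```

Emit:
send_rows([
  [[0,0,0],0],
  [[0,0,0],0],
  [[0,0,0],0],
  [[0,0,0],0],
  [[0,0,0],0],
])

```text
clock: 9.23
tool_pos: [0.4613, 0.3651, 0.2502]
orientation: [180.0, -0.0, -105.9]
force: [0.4, 0.0, 0.1]
opening: 0.0873
gripper_force: 0.0
```

Run:
```python
from h import *
import pickle
p=ctrl.snapshot("wrist"); s=ctrl.snapshot("scene"); d=ctrl.snapshot("side"); o=ctrl.get_obs(); print(o["clock"],o["tool_pos"],o["orientation"])
pickle.dump((p,s,d,o),open("w3.pkl","wb"))
for r in ctrl.cut_out(p,"board")[:3]:
    ys,xs=np.nonzero(r["pixels"]); X=onz(p,np.c_[xs,ys],.028)[:,:2]
    print(r["conf"],np.array(r["xy"])*[512,384],len(xs),cv2.minAreaRect((X*1000).astype(np.float32)))
c=np.zeros((600,800,3),np.uint8)
c[:360,:480]=cv2.resize(p["color"],(480,360))
c[:320,480:]=cv2.resize(s["color"][185:285,160:260],(320,320),interpolation=2)
c[360:,:400]=cv2.resize(s["color"][180:285,165:340],(400,240),interpolation=2)
c[320:,480:760]=cv2.resize(d["color"][130:230,180:280],(280,280),interpolation=2)
cv2.imwrite("pics/d.png",c[...,::-1])
```

```text
9.3833 [0.46129447 0.36542415 0.25044302] [-1.79996068e+02  1.45007433e-02 -1.05857163e+02]
0.84 [397.0048   6.9888] 1655 ((305.87713623046875, 239.9886474609375), (18.70477294921875, 129.7831573486328), 75.20301818847656)
0.66 [387.8912 140.0832] 3348 ((314.6916198730469, 369.39019775390625), (42.116939544677734, 95.44795227050781), 39.56664276123047)
0.55 [256.3072 172.8   ] 5946 ((458.9671325683594, 366.2857971191406), (131.29852294921875, 57.43903350830078), 74.41112518310547)
```

View pics/d.png

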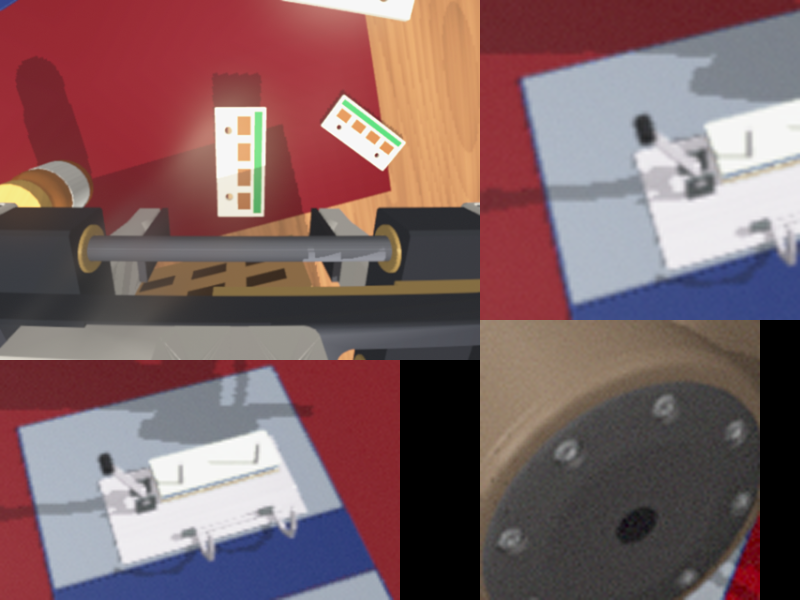

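The lever is now up and both arches have swung open, so the posts stand free at about (245,228) and (278,222) in the scene view. The middle board lies squarely under the hand at (256,173) in the wrist view, with its stripe on the robot's side. I'll grip it now.

```bash
python3 plan.py .459,.3663,.13,-105.6 .459,.3663,.080,-105.6,12
python3 - <<'E'
from h import *
import pickle
p,s,d,o=pickle.load(open("w3.pkl","rb"))
g=cv2.cvtColor(p["color"],cv2.COLOR_RGB2GRAY).astype(float)
for u,v in((243,139),(243,210)):
    w=g[v-7:v+8,u-7:u+8]; k=np.clip(w.max()*.8-w,0,None); yy,xx=np.mgrid[v-7:v+8,u-7:u+8]; uv=[(k*xx).sum()/k.sum(),(k*yy).sum()/k.sum()]
    print(uv,w.min(),w.max(),onz(p,uv,.027))
E
```

```text
[[[0.0001,0.0005,0.03],-0.0005],[[0.0001,0.001,0.06],-0.0009],[[0.0002,0.0015,0.09],-0.0014],[[0.0003,0.002,0.12],-0.0018],[[0.0003,0.0025,0.15],-0.0023]]
[[[0.0,0.0,0.0125],0.0],[[0.0,0.0,0.025],0.0],[[0.0,0.0,0.0375],0.0],[[0.0,0.0,0.05],0.0],[[0.0,0.0,0.0625],0.0]]
cmd [ 4.59000e-01  3.66300e-01  8.00000e-02 -1.05597e+02]
[np.float64(241.4202762819012), np.float64(138.50807773355183)] 127.0 248.0 [[0.4635506 0.3231988 0.027    ]]
[np.float64(242.081228668942), np.float64(209.21365187713312)] 117.0 237.0 [[0.4855462  0.39956156 0.027     ]]
```

Emit:
send_rows([
  [[0.0001,0.0005,0.03],-0.0005],
  [[0.0001,0.001,0.06],-0.0009],
  [[0.0002,0.0015,0.09],-0.0014],
  [[0.0003,0.002,0.12],-0.0018],
  [[0.0003,0.0025,0.15],-0.0023],
])

```text
clock: 9.85
tool_pos: [0.4591, 0.3662, 0.1295]
orientation: [-180.0, 0.0, -105.6]
force: [0.1, -0.6, -0.4]
opening: 0.0875
gripper_force: 0.0
```

Emit:
send_rows([
  [[0.0,0.0,0.0125],0.0],
  [[0.0,0.0,0.025],0.0],
  [[0.0,0.0,0.0375],0.0],
  [[0.0,0.0,0.05],0.0],
  [[0.0,0.0,0.0625],0.0],
])

```text
clock: 10.27
tool_pos: [0.4594, 0.3669, 0.0803]
orientation: [-180.0, 0.1, -105.6]
force: [-0.1, -0.5, 0.6]
opening: 0.0878
gripper_force: 0.0
```

Emit:
send_rows([
  [[0,0,0],0],
  [[0,0,0],0],
  [[0,0,0],0],
  [[0,0,0],0],
  [[0,0,0],0],
], gripper=0.55)

```text
clock: 10.68
tool_pos: [0.4592, 0.3668, 0.0809]
orientation: [-180.0, 0.1, -105.6]
force: [-0.1, -0.8, -0.7]
opening: 0.0596
gripper_force: 0.0
```

Emit:
send_rows([
  [[0,0,0],0],
  [[0,0,0],0],
  [[0,0,0],0],
  [[0,0,0],0],
  [[0,0,0],0],
])

```text
clock: 11.1
tool_pos: [0.4592, 0.3668, 0.0808]
orientation: [-180.0, 0.0, -105.6]
force: [-1.2, -0.3, 5.7]
opening: 0.0555
gripper_force: 30.0
```

```bash
python3 plan.py .459,.3663,.21,-105.6,30 .5374,.1106,.23,-81.35
```

```text
[[[0.0,0.0,-0.0325],0.0],[[0.0,0.0,-0.065],0.0],[[0.0,0.0,-0.0975],0.0],[[0.0,0.0,-0.13],0.0],[[0.0,0.0,-0.1624],0.0]]
[[[0.0282,-0.018,-0.0025],-0.0269],[[0.0563,-0.0361,-0.005],-0.0539],[[0.0845,-0.0541,-0.0075],-0.0808],[[0.1126,-0.0721,-0.01],-0.1078],[[0.1408,-0.0901,-0.0125],-0.1347]]
[[[0.0313,-0.0118,-0.0025],-0.0269],[[0.0626,-0.0235,-0.005],-0.0539],[[0.0939,-0.0352,-0.0075],-0.0808],[[0.1252,-0.0469,-0.01],-0.1078],[[0.1565,-0.0586,-0.0126],-0.1347]]
cmd [  0.5374   0.1106   0.23   -81.351 ]
```

Emit:
send_rows([
  [[0.0,0.0,-0.0325],0.0],
  [[0.0,0.0,-0.065],0.0],
  [[0.0,0.0,-0.0975],0.0],
  [[0.0,0.0,-0.13],0.0],
  [[0.0,0.0,-0.1624],0.0],
])

```text
clock: 11.52
tool_pos: [0.4587, 0.3661, 0.2111]
orientation: [180.0, -0.0, -105.6]
force: [0.2, 1.5, -0.9]
opening: 0.055
gripper_force: 30.0
```

Emit:
send_rows([
  [[0.0282,-0.018,-0.0025],-0.0269],
  [[0.0563,-0.0361,-0.005],-0.0539],
  [[0.0845,-0.0541,-0.0075],-0.0808],
  [[0.1126,-0.0721,-0.01],-0.1078],
  [[0.1408,-0.0901,-0.0125],-0.1347],
])

```text
clock: 11.93
tool_pos: [0.498, 0.2373, 0.22]
orientation: [180.0, -0.0, -93.3]
force: [0.5, -0.4, -0.7]
opening: 0.0552
gripper_force: 30.0
```

Emit:
send_rows([
  [[0.0313,-0.0118,-0.0025],-0.0269],
  [[0.0626,-0.0235,-0.005],-0.0539],
  [[0.0939,-0.0352,-0.0075],-0.0808],
  [[0.1252,-0.0469,-0.01],-0.1078],
  [[0.1565,-0.0586,-0.0126],-0.1347],
])

```text
clock: 12.35
tool_pos: [0.5373, 0.1094, 0.2301]
orientation: [180.0, 0.0, -81.2]
force: [0.3, -0.4, -0.9]
opening: 0.055
gripper_force: 30.0
```

Emit:
send_rows([
  [[0,0,0],0],
  [[0,0,0],0],
  [[0,0,0],0],
  [[0,0,0],0],
  [[0,0,0],0],
])

```text
clock: 12.77
tool_pos: [0.5371, 0.1115, 0.2301]
orientation: [180.0, -0.0, -81.3]
force: [-0.2, 0.7, -1.0]
opening: 0.0553
gripper_force: 30.0
```

Run:
```python
from h import *
import pickle
p=ctrl.snapshot("wrist"); s=ctrl.snapshot("scene"); o=ctrl.get_obs(); print(o["clock"],o["tool_pos"],o["orientation"],o["opening"])
pickle.dump((p,s,o),open("w4.pkl","wb"))
c=np.zeros((600,800,3),np.uint8)
c[:,:]=cv2.resize(p["color"],(800,600),interpolation=2)
cv2.imwrite("pics/e.png",c[...,::-1])
```

```text
12.8667 [0.53716221 0.11148612 0.23014743] [ 1.79992433e+02  2.04483049e-04 -8.12910515e+01] 0.05525382928680573
```

View pics/e.png

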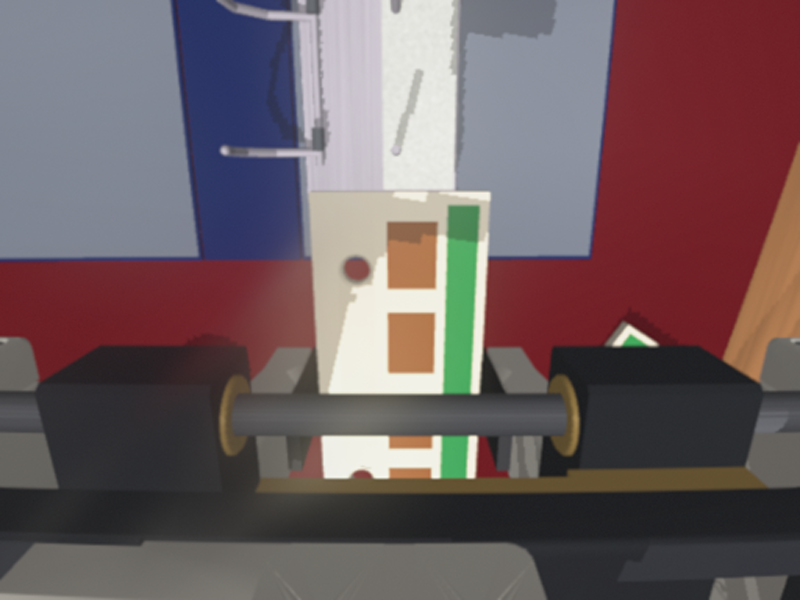

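The wrist view shows the gripped board with the near hole at about (228.5,171.5) and the board's end edge at row 123, from column 198 to 314. The +y post tip appears end-on at about (253.5,96), and the -y post is at the top edge, near (253,3).

Run:
```python
from h import *
import pickle
p,s,o=pickle.load(open("w4.pkl","rb"))
T=Ro.from_euler("xyz",o["orientation"],degrees=True).as_matrix(); tl=lambda X:((X-o["tool_pos"])@T*1000).round(1)
img=p["color"]; g=cv2.cvtColor(img,cv2.COLOR_RGB2GRAY).astype(float)
w=cv2.GaussianBlur(img[160:184,216:242],(0,0),.6); m=(cv2.cvtColor(w,cv2.COLOR_RGB2GRAY)<150).astype(np.uint8)
n,l,st,ce=cv2.connectedComponentsWithStats(m); 
for i in range(1,n): print("hole blob",st[i],ce[i]+[216,160])
i=1+np.argmax(st[1:,4]); hole=ce[i]+[216,160]
print("hole tool",tl(onz(p,hole,.1776)))
print("corners tool",tl(onz(p,np.array([[310,192],[490,192],[322,478],[477,478]])*.64,.1776)))
print(g[88:104,245:262].astype(int))
for uv in([253.4,95.5],): print("post+",onz(p,uv,.058),tl(onz(p,uv,.058)))
# scene-view check of post tips
np.set_printoptions(linewidth=200)
```

```text
hole blob [  3   4  18  17 249] [227.58634538 171.91566265]
hole tool [[ 41.2 -13.1  52.5]]
corners tool [[ 65.4 -26.5  52.5]
 [ 65.3  28.9  52.6]
 [-38.1 -27.7  52.5]
 [-38.2  29.7  52.6]]
[[221 230 230 231 233 232 231 221 201 184 182 182 183 197 219 229 229]
 [221 229 230 231 231 231 229 217 192 183 183 183 189 213 227 230 230]
 [220 228 229 230 231 231 228 215 191 184 185 184 192 217 230 232 232]
 [219 228 229 230 232 231 226 213 190 186 187 187 195 217 229 232 233]
 [220 228 229 230 233 231 222 203 191 189 188 189 200 220 230 233 234]
 [219 228 229 231 233 230 218 203 199 195 189 193 214 228 232 233 233]
 [220 229 230 231 231 222 206 201 202 200 194 194 217 230 232 232 232]
 [220 230 231 230 224 211 199 201 202 200 188 186 215 230 233 232 232]
 [221 230 231 229 220 203 197 199 201 199 186 188 218 231 233 233 234]
 [221 230 231 230 225 212 193 193 195 190 182 201 226 233 233 233 235]
 [220 230 232 231 228 219 196 181 176 172 180 213 230 233 233 233 234]
 [219 228 231 230 229 226 216 195 184 190 213 226 232 233 233 235 235]
 [220 229 230 229 229 229 228 226 226 228 230 231 230 231 232 235 236]
 [222 230 230 229 229 230 232 233 233 234 234 232 230 229 231 233 234]
 [222 231 230 228 229 230 232 233 233 234 233 233 231 231 232 233 234]
 [220 228 228 228 229 230 231 231 231 232 233 233 231 231 231 233 235]]
post+ [[0.55015653 0.03104137 0.058     ]] [[ 81.5  -0.7 172.1]]
```

```bash
python3 plan.py .5432,-.0102,.17,-81.35,28 .5432,-.0102,.126,-81.35,10
```

```text
[[[0.0301,0.0031,0.015],0.0],[[0.0602,0.0062,0.03],0.0],[[0.0902,0.0093,0.045],0.0],[[0.1203,0.0124,0.06],0.0],[[0.1504,0.0155,0.075],0.0]]
[[[0.0,0.0,0.011],0.0],[[0.0,0.0,0.022],0.0],[[0.0,0.0,0.033],0.0],[[0.0,0.0,0.044],0.0],[[0.0,0.0,0.055],0.0]]
cmd [ 5.4320e-01 -1.0200e-02  1.2600e-01 -8.1351e+01]
```

Emit:
send_rows([
  [[0.0301,0.0031,0.015],0.0],
  [[0.0602,0.0062,0.03],0.0],
  [[0.0902,0.0093,0.045],0.0],
  [[0.1203,0.0124,0.06],0.0],
  [[0.1504,0.0155,0.075],0.0],
])

```text
clock: 13.28
tool_pos: [0.5432, -0.0105, 0.1698]
orientation: [-180.0, 0.0, -81.3]
force: [0.6, -0.6, -0.9]
opening: 0.0555
gripper_force: 30.0
```

Emit:
send_rows([
  [[0.0,0.0,0.011],0.0],
  [[0.0,0.0,0.022],0.0],
  [[0.0,0.0,0.033],0.0],
  [[0.0,0.0,0.044],0.0],
  [[0.0,0.0,0.055],0.0],
])

```text
clock: 13.7
tool_pos: [0.5434, -0.0091, 0.1257]
orientation: [-180.0, 0.0, -81.3]
force: [-0.2, 0.8, -0.6]
opening: 0.0556
gripper_force: 30.0
```

Emit:
send_rows([
  [[0,0,0],0],
  [[0,0,0],0],
  [[0,0,0],0],
  [[0,0,0],0],
  [[0,0,0],0],
])

```text
clock: 14.12
tool_pos: [0.5435, -0.0098, 0.1268]
orientation: [-179.9, 0.0, -81.3]
force: [-0.2, -0.4, -0.7]
opening: 0.0553
gripper_force: 30.0
```

Run:
```python
from h import *
import pickle
p=ctrl.snapshot("wrist"); s=ctrl.snapshot("scene"); d=ctrl.snapshot("side"); o=ctrl.get_obs(); print(o["clock"],o["tool_pos"],o["orientation"],o["force"])
pickle.dump((p,s,d,o),open("w5.pkl","wb"))
c=np.zeros((600,800,3),np.uint8)
c[:400,:400]=cv2.resize(p["color"][147:197,203:253],(400,400),interpolation=2)
c[:300,400:]=cv2.resize(s["color"][180:270,200:320],(400,300),interpolation=2)
c[300:,400:]=cv2.resize(d["color"][120:210,180:300],(400,300),interpolation=2)
cv2.imwrite("pics/f.png",c[...,::-1])
```

```text
14.2667 [ 0.54331454 -0.01001436  0.12658793] [-1.79964787e+02  7.49246259e-03 -8.13540844e+01] [-0.55488959 -0.25557022 -1.94657125]
```

View pics/f.png

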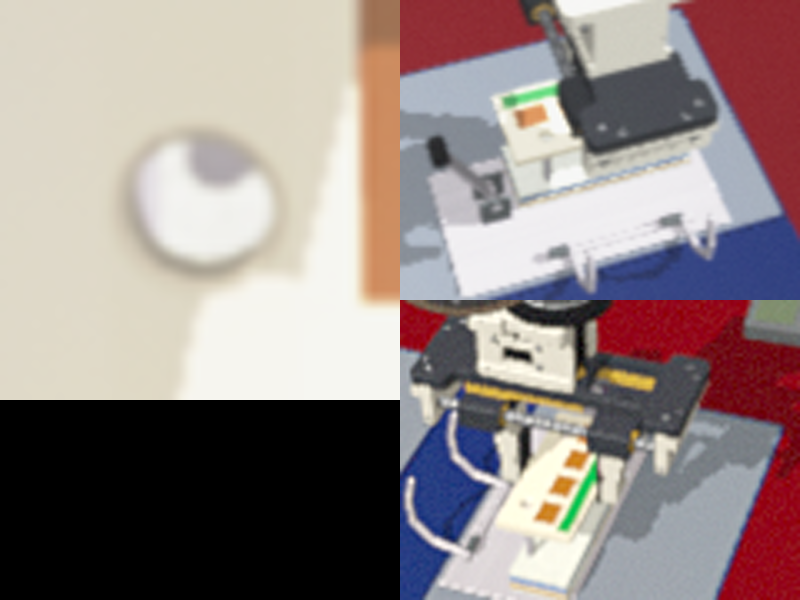

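Through the hole, which is centred near (228.4,172), the -y post tip shows up-right of centre at about (230.2,166). The board is well clear above it. I'll compute the correction.

Run:
```python
from h import *
import pickle
p,s,d,o=pickle.load(open("w5.pkl","rb"))
T=Ro.from_euler("xyz",o["orientation"],degrees=True).as_matrix()
h=onz(p,[228.4,172],.0741);q=onz(p,[230.2,165.75],.058)
print((h-o["tool_pos"])@T*1000,(q-o["tool_pos"])@T*1000,(q-h)@T*1000,q)
```

```text
[[ 41.00522862 -13.00907135  52.49056837]] [[ 40.95127969 -13.41623627  68.59082884]] [[-0.05394894 -0.40716492 16.10026047]] [[ 0.56277476 -0.04846825  0.058     ]]
```

Emit:
send_rows([
  [[0.0,-0.0004,0.004],0.0],
  [[0.0,-0.0004,0.008],0.0],
  [[0.0,-0.0004,0.012],0.0],
  [[0.0,-0.0004,0.016],0.0],
  [[0.0,-0.0004,0.018],0.0],
])

```text
clock: 14.68
tool_pos: [0.5432, -0.0101, 0.1111]
orientation: [179.9, -0.0, -81.4]
force: [0.1, 0.5, -0.0]
opening: 0.0549
gripper_force: 30.0
```

Emit:
send_rows([
  [[0,0,0.0015],0],
  [[0,0,0.003],0],
  [[0,0,0.0045],0],
  [[0,0,0.006],0],
  [[0,0,0.0075],0],
])

```text
clock: 15.1
tool_pos: [0.5436, -0.01, 0.1058]
orientation: [-180.0, 0.0, -81.3]
force: [0.5, 0.1, 0.6]
opening: 0.0552
gripper_force: 30.0
```

Emit:
send_rows([
  [[0,0,0.003],0],
  [[0,0,0.006],0],
  [[0,0,0.009],0],
  [[0,0,0.012],0],
  [[0,0,0.014],0],
])

```text
clock: 15.52
tool_pos: [0.5434, -0.01, 0.0942]
orientation: [180.0, -0.0, -81.4]
force: [-0.4, 0.1, -1.3]
opening: 0.0554
gripper_force: 30.0
```

Emit:
send_rows([
  [[0,0,0.003],0],
  [[0,0,0.006],0],
  [[0,0,0.009],0],
  [[0,0,0.0115],0],
  [[0,0,0.013],0],
])

```text
clock: 15.93
tool_pos: [0.5434, -0.01, 0.0839]
orientation: [180.0, -0.0, -81.4]
force: [0.2, 0.3, -0.5]
opening: 0.0553
gripper_force: 30.0
```

Threaded with no contact force. I'll lower the last few millimetres until it touches the pile.

Emit:
send_rows([
  [[0,0,0.001],0],
  [[0,0,0.0015],0],
  [[0,0,0.002],0],
  [[0,0,0.0025],0],
  [[0,0,0.0028],0],
])

```text
clock: 16.35
tool_pos: [0.5435, -0.01, 0.082]
orientation: [-180.0, 0.0, -81.3]
force: [1.0, 0.1, 0.3]
opening: 0.0555
gripper_force: 30.0
```

Emit:
send_rows([
  [[0,0,0],0],
  [[0,0,0],0],
  [[0,0,0],0],
  [[0,0,0],0],
  [[0,0,0],0],
])

```text
clock: 16.77
tool_pos: [0.5435, -0.01, 0.082]
orientation: [-180.0, 0.0, -81.3]
force: [-0.8, 0.2, -0.2]
opening: 0.0555
gripper_force: 30.0
```

Emit:
send_rows([
  [[0,0,0],0],
  [[0,0,0],0],
  [[0,0,0],0],
  [[0,0,0],0],
  [[0,0,0],0],
], gripper=0.78)

```text
clock: 17.18
tool_pos: [0.5435, -0.01, 0.082]
orientation: [-180.0, -0.0, -81.3]
force: [0.3, -0.1, -0.1]
opening: 0.0683
gripper_force: 0.0
```

Emit:
send_rows([
  [[0,0,-0.01],0],
  [[0,0,-0.03],0],
  [[0,0,-0.06],0],
  [[0,0,-0.1],0],
  [[0,0,-0.15],0],
])

```text
clock: 17.6
tool_pos: [0.5422, -0.0103, 0.2022]
orientation: [179.8, -0.0, -81.4]
force: [1.9, 0.5, -0.2]
opening: 0.0684
gripper_force: 0.0
```

Emit:
send_rows([
  [[0,0,0],0],
  [[0,0,0],0],
  [[0,0,0],0],
  [[0,0,0],0],
  [[0,0,0],0],
])

```text
clock: 18.02
tool_pos: [0.5429, -0.0101, 0.201]
orientation: [179.9, -0.0, -81.4]
force: [0.3, -0.1, -0.1]
opening: 0.0683
gripper_force: 0.0
```

```bash
echo '[0.5435,-0.01015,0.2018,-81.351]'>cmd.json
python3 - <<'E'
from h import *
import pickle
p=ctrl.snapshot("wrist"); s=ctrl.snapshot("scene"); d=ctrl.snapshot("side"); o=ctrl.get_obs(); print(o["clock"],o["tool_pos"],o["force"])
pickle.dump((p,s,d,o),open("w6.pkl","wb"))
c=np.zeros((600,800,3),np.uint8)
c[:300,:400]=cv2.resize(p["color"],(400,300))
c[:300,400:]=cv2.resize(s["color"][180:270,170:290],(400,300),interpolation=2)
c[300:,400:]=cv2.resize(d["color"][120:210,180:300],(400,300),interpolation=2)
c[300:,:400]=cv2.resize(p["color"][50:200,150:350],(400,300),interpolation=2)
cv2.imwrite("pics/g.png",c[...,::-1])
E
python3 plan.py
```

```text
18.1667 [ 0.54320589 -0.0100796   0.20113111] [-0.22323638  0.01475885  0.5515347 ]
cmd [ 5.4350e-01 -1.0200e-02  2.0180e-01 -8.1351e+01]
```

View pics/g.png

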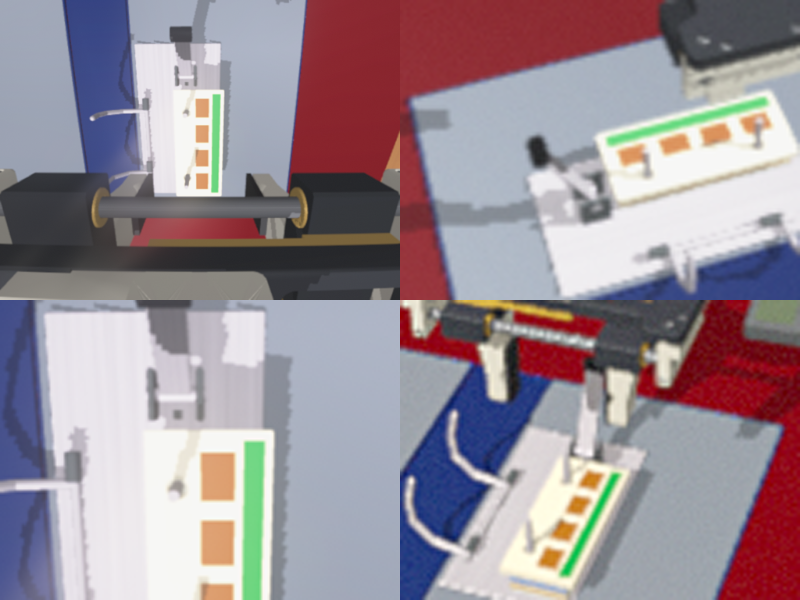

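The board lies flat with both posts through its holes (post tips at about (244,226) and (278,218) in scene). The lever is still up, with its roll at about (212,225). Now I'll pinch the roll and follow the arc down.

```bash
python3 plan.py .5737,-.1193,.20,-81.35 .5737,-.1193,.1394,-81.35,15;  python3 - <<'E'
import numpy as np
f=lambda a:np.array([-70*(1-np.cos(a)),-70*np.sin(a)])/800
L=[1.0,.88,.76,.64,.52,.4,.3,.2,.1,0]; b=1.1
for k in(0,5):
    print([[[float(round(v[0],4)),0,float(round(v[1],4))],0] for v in(f(a)-f(b) for a in L[k:k+5])]); b=L[k+4]
E
```

```text
[[[0.0281,-0.0034,0.0004],0.0],[[0.0562,-0.0067,0.0009],0.0],[[0.0843,-0.0101,0.0013],0.0],[[0.1125,-0.0134,0.0018],0.0],[[0.1406,-0.0168,0.0022],0.0]]
[[[0.0,0.0,0.0152],0.0],[[0.0,0.0,0.0303],0.0],[[0.0,0.0,0.0455],0.0],[[0.0,0.0,0.0606],0.0],[[0.0,0.0,0.0758],0.0]]
cmd [  0.5737  -0.1193   0.1394 -81.351 ]
[[[0.0076, 0, 0.0044], 0], [[0.0161, 0, 0.0105], 0], [[0.0237, 0, 0.0177], 0], [[0.0305, 0, 0.0257], 0], [[0.0362, 0, 0.0345], 0]]
[[[0.0047, 0, 0.0094], 0], [[0.0077, 0, 0.0176], 0], [[0.0098, 0, 0.0261], 0], [[0.0111, 0, 0.0347], 0], [[0.0116, 0, 0.0435], 0]]
```

Emit:
send_rows([
  [[0.0281,-0.0034,0.0004],0.0],
  [[0.0562,-0.0067,0.0009],0.0],
  [[0.0843,-0.0101,0.0013],0.0],
  [[0.1125,-0.0134,0.0018],0.0],
  [[0.1406,-0.0168,0.0022],0.0],
])

```text
clock: 18.58
tool_pos: [0.5738, -0.1201, 0.1996]
orientation: [179.9, 0.0, -81.3]
force: [0.7, 0.1, 0.0]
opening: 0.0682
gripper_force: 0.0
```

Emit:
send_rows([
  [[0.0,0.0,0.0152],0.0],
  [[0.0,0.0,0.0303],0.0],
  [[0.0,0.0,0.0455],0.0],
  [[0.0,0.0,0.0606],0.0],
  [[0.0,0.0,0.0758],0.0],
])

```text
clock: 19.0
tool_pos: [0.5735, -0.1193, 0.1384]
orientation: [179.9, 0.0, -81.4]
force: [0.0, -0.1, -0.7]
opening: 0.0685
gripper_force: 0.0
```

Emit:
send_rows([
  [[0,0,0],0],
  [[0,0,0],0],
  [[0,0,0],0],
  [[0,0,0],0],
  [[0,0,0],0],
], gripper=0.1)

```text
clock: 19.42
tool_pos: [0.5741, -0.1191, 0.1404]
orientation: [-179.9, -0.0, -81.3]
force: [-0.2, 0.6, -0.8]
opening: 0.0405
gripper_force: 0.0
```

Emit:
send_rows([
  [[0,0,0],0],
  [[0,0,0],0],
  [[0,0,0],0],
  [[0,0,0],0],
  [[0,0,0],0],
])

```text
clock: 19.83
tool_pos: [0.5745, -0.1191, 0.14]
orientation: [-179.9, -0.0, -81.3]
force: [3.4, -0.2, -0.0]
opening: 0.0174
gripper_force: 30.0
```

Emit:
send_rows([
  [[0.0076,0,0.0044],0],
  [[0.0161,0,0.0105],0],
  [[0.0237,0,0.0177],0],
  [[0.0305,0,0.0257],0],
  [[0.0362,0,0.0345],0],
])

```text
clock: 20.25
tool_pos: [0.5792, -0.1483, 0.1138]
orientation: [-179.9, -0.1, -81.3]
force: [-1.2, -0.4, 12.6]
opening: 0.0174
gripper_force: 30.0
```

Emit:
send_rows([
  [[0.0047,0,0.0094],0],
  [[0.0077,0,0.0176],0],
  [[0.0098,0,0.0261],0],
  [[0.0111,0,0.0347],0],
  [[0.0116,0,0.0435],0],
])

```text
clock: 20.67
tool_pos: [0.5807, -0.1589, 0.0781]
orientation: [-179.9, -0.1, -81.3]
force: [3.3, -10.3, 0.2]
opening: 0.0171
gripper_force: 30.0
```

Emit:
send_rows([
  [[0,0,0],0],
  [[0,0,0],0],
  [[0,0,0],0],
  [[0,0,0],0],
  [[0,0,0],0],
])

```text
clock: 21.08
tool_pos: [0.5806, -0.1589, 0.0775]
orientation: [-179.9, -0.1, -81.3]
force: [5.6, -12.4, -3.6]
opening: 0.0175
gripper_force: 30.0
```

Emit:
send_rows([
  [[0,0,0],0],
  [[0,0,0],0],
  [[0,0,0],0],
  [[0,0,0],0],
  [[0,0,0],0],
], gripper=0.8)

```text
clock: 21.5
tool_pos: [0.5793, -0.1568, 0.0771]
orientation: [180.0, 0.0, -81.3]
force: [0.4, 0.7, 1.0]
opening: 0.045
gripper_force: 0.0
```

Emit:
send_rows([
  [[0,0,-0.01],0],
  [[0,0,-0.05],0],
  [[0,0,-0.1],0],
  [[0,0,-0.15],0],
  [[0,0,-0.2],0],
])

```text
clock: 21.92
tool_pos: [0.579, -0.1569, 0.2396]
orientation: [180.0, -0.0, -81.3]
force: [0.9, -0.2, 0.0]
opening: 0.0698
gripper_force: 0.0
```

Emit:
send_rows([
  [[0,0,0],0],
  [[0,0,0],0],
  [[0,0,0],0],
  [[0,0,0],0],
  [[0,0,0],0],
])

```text
clock: 22.33
tool_pos: [0.5788, -0.1569, 0.2359]
orientation: [179.9, 0.0, -81.4]
force: [0.1, -0.7, 0.2]
opening: 0.0702
gripper_force: 0.0
```

Run:
```python
from h import *
p=ctrl.snapshot("wrist"); s=ctrl.snapshot("scene"); d=ctrl.snapshot("side"); o=ctrl.get_obs(); print(o["clock"],o["tool_pos"],o["force"])
c=np.zeros((600,800,3),np.uint8)
c[:300,:400]=cv2.resize(p["color"],(400,300))
c[:300,400:]=cv2.resize(s["color"][180:270,170:290],(400,300),interpolation=2)
c[300:,400:]=cv2.resize(d["color"][120:210,180:300],(400,300),interpolation=2)
c[300:,:400]=cv2.resize(p["color"][100:250,150:350],(400,300),interpolation=2)
cv2.imwrite("pics/i.png",c[...,::-1])
```

```text
22.4833 [ 0.57920802 -0.1569717   0.23619291] [-0.21947322 -0.48480537  0.20652712]
```

View pics/i.png

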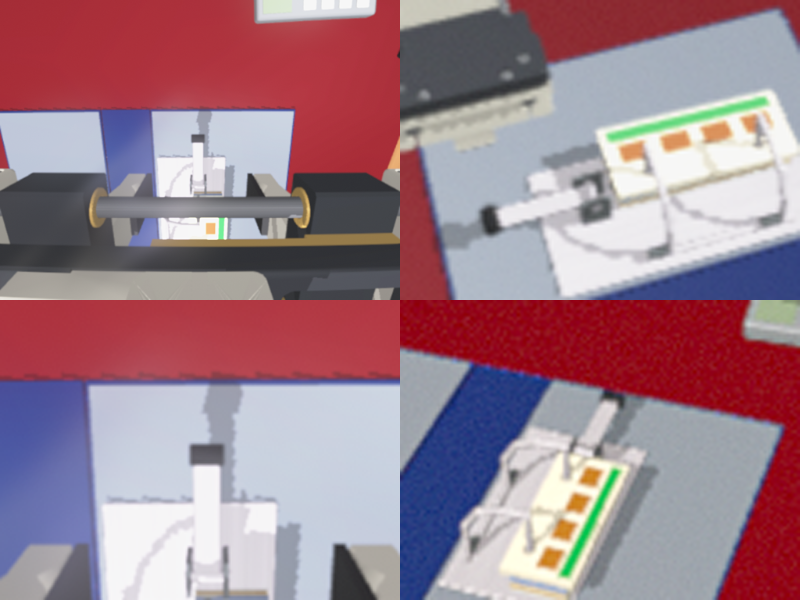

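The lever is down flat, with its roll back at (197,246) in scene. The arches are shut over the posts, the board lies flat on the pile, and the gripper is clear.

```bash
python3 -c "
from plant import ctrl; print(ctrl.close_job())"
```

```text
the job is handed in; nothing more can be done
None
```

The cream board is on both posts and flat on the pile, green stripe towards the robot, with the lever down and the rings shut in the last pictures. I handed the job in at about 22 s, and no verdict came back.

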